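# Plug the filler neck, then hold the ring tweezers at the marked gap over the shaft end

### The job

First plug the open filler neck of the gear housing so that nothing can drop in: set the rubber bung upright in it, fully home on its shoulder, and let go. Then pick up the sprung tweezers, squeeze them until the moving leg stands between the two black lines of their cross-scale, and finish while holding them so in the gripper: level and steady, tips right over the shaft end and about 8 cm above it, ready for the retaining ring. Do not squeeze far beyond the lines, so that the tips all but meet, and leave the other tools and parts where they lie.

Things in the scene. Friction and masses are not known exactly. Their poses are not given: they have to be found in the camera images.
- housing: Cast aluminium gear housing bolted to the bench: foot 136 (x) x 112 (y) x 10 mm, finned body 120 x 96 mm up to 50 mm high. On top stand a filler neck (towards its +x, the back) and a shaft end in a round boss (towards its -x, the robot side). Origin: centre of its underside; z up. It is turned by up to 0.35 rad.
- neck_mouth (a point): Centre of the filler neck's open mouth, 75 mm above the bench, at (35, 0, 75) mm in the housing's frame. The neck is a plain upright tube, outside diameter 36 mm, bore 28 mm, 25 mm deep to the dark floor, standing on the body's 50 mm high top.
- shaft_end (a point): Centre of the top face of the steel shaft end (diameter 18 mm), 70 mm above the bench, at (-30, 0, 70) mm in the housing's frame; the boss around it has diameter 56 mm and is 58 mm high.
- bung: Black rubber bung, 55 mm high, 40 g, upright on the bench. From below: tapered plug, diameter 20 mm at the foot, 25 mm at 22 mm height; shoulder flange, diameter 34, from 22 to 27 mm; round grip stub, diameter 22, from 27 to 55 mm. Origin: centre of the foot; z up. Fully home, the flange rests on the neck's rim, the origin is 53 mm and the stub's top 108 mm above the bench.
- bung_shoulder (a point): Centre of the underside of the bung's flange, 22 mm above the bung's foot; it comes to neck_mouth when the bung is home.
- tweezers: Steel sprung tweezers, 171 mm long, 80 g, lying with both legs on edge (16 mm high, 3 mm thick), so they are squeezed horizontally. Origin: on the underside, midway between the grip flats at the marked gap, near the centre of mass, 80 mm from heel pivot and tips; x to the tips (away from the robot within 0.6 rad), y to the moving leg, z up. The fixed leg is at -y.
- grip_mid (a point): Point between the grip flats, 8 mm above the tweezers' origin. Each leg has a grip flat 40 mm long (x -20 to 20 mm, 16 mm high). Outside of the fixed flat: y = -17.5 mm; at the mark the moving flat is parallel at y = +17.5 mm: 35 mm over the flats. Free, it splays to y = 27 mm at x = 0 and 29 mm at x = 20 mm. The spring pushes the flats apart with 3 N when free, 7 N at the mark.
- scale (a point): Middle between the two black lines on the white cross-scale (10 mm wide) that the fixed leg carries 55 mm from the tweezers' origin towards the tips. At the mark the moving leg, 3 mm thick, stands midway between the lines with 2 mm of white on either side, seen from above.
- tips (a point): Point midway between the tweezers' tips at the marked gap, at (80, 0, 8) mm in the tweezers' frame (x to the tips).
- moving_leg (a joint): Angle (rad) by which the moving leg is squeezed in about the heel pivot: 0 free (tips 33 mm apart), 0.120 at the mark (tips 14 mm apart, leg midway between the lines), 0.105 or 0.135 when it touches the outer or inner line (tips 16.4 or 11.6 mm apart), 0.19 to 0.2 when the tips all but meet (stop). 1 mm over the grip flats is about 0.012 rad.
- wrench: Bystander: flat steel wrench, 160 mm long, lying in front of the housing; leave it.
- screwdriver: Bystander: screwdriver with orange handle, 200 mm long, behind on the left; leave it.
- socket: Bystander: upright steel socket, diameter 26, 30 mm high; leave it.
- bearing: Bystander: steel bearing ring, outside diameter 48, 14 mm high; leave it.
- grease_tin: Bystander: closed tin, diameter 64, 55 mm high, behind the housing; leave it.
- bolt: Bystander: dark bolt with nut, 50 mm long, lying; leave it.
Not all that is in view belongs to the job. What is meant by the bung is not red, and is the larger of those in its own colour.

How it is judged:
By the outcome, as a careful person would: the job done as asked, in the order asked, and still so for the second after the job is handed in, while the arm keeps its last pose, push and grip.
It also fails if it takes over 61 s, if anything falls off the work surface, if the arm or the gripper's body presses on something with over 40 N, if the wrist force passes 120 N, or if a joint passes its speed limit or range.

### The arm

A 7-joint arm with a two-finger parallel gripper is mounted at the origin on the work surface. World frame = base frame: x ahead of the robot, y to its left, z up, the work surface at z = 0. Lengths are in m, angles in rad, forces in N, time in s.
With the tool pointing down it reaches from about 0.4 to 0.85 m from the base axis. Payload 10.4 kg.
Tool frame: the origin (TCP) lies on the centre line of the jaws, within the pads' length; the fingertips stand r.finger_overhang ahead of it and the grasp point (between the pads) lies 5 mm behind it (r.finger_overhang is the distance from the TCP to the fingertips, in m); z points along the fingers, y is the line along which they close (so a half turn about z gives the same grasp; the last joint's range is limited). The gripper opens to 87 mm and grips with 3 to 60 N. Pads are 19 mm wide; open, the fingers measure 117 mm over their backs; the gripper's body (75 mm by 190 mm) begins 51 mm behind the grasp point.
Start: joints at [1.25, 0.332, -0.065, 1.46, 0.022, 1.35, -0.088], TCP at [0.183, -0.598, 0.237] pointing down, gripper open.
Joint ranges: [-2.6, 2.6], [-0.5, 2.12], [-1.47, 1.34], [0.16, 2.42], [-1.27, 4.41], [0.06, 2.06], [-2.6, 2.6]. Speed limits (rad/s): [2.22, 2.22, 2.79, 2.79, 3.14, 3.14, 3.14].

### API

Orientations are given as a unit quaternion [x, y, z, w].
In Python, from bench import read_state, viewer, r gives the robot as it stands.
- The arm moves only by the tool carry_out, never from a script. Its argument "moves" is a list of rows, each a list of 6 numbers: the shift along the tool's x, y, z in units of 40 mm (1.0 is 40 mm), then the turn, a rotation vector about the tool's x, y, z in units of 8 degrees (1.0 is 8 degrees). A call has 1 to 20 rows; each row shifts and turns the commanded pose from where the row before left it, along the tool's axes as they then stand; what a row does not reach is not made up. A row lasts 1/8 s, in which the tool goes at most 62.5 mm and 10.7 degrees, less where a joint would pass 70% of its speed; a pose out of reach is approached as far as the arm can. A call is refused whole if a number of a shift passes 1 or a number of a turn 1, either way. A call with a gripper value outside its range is refused whole. "fingers" is the finger opening in mm, from 0 to 87, set as the call begins (left out, the last holds). The fingers move at their own pace and stop on an object; "force" is the grip in N (left out, the last holds). Time passes only in rows, so rows that do not move let the fingers close. It gives the time, the measured TCP pose, the force, the opening and the grip force at its end, in the units of the state.
- read_state(): the state, without advancing time (a new reading comes with each control period).
- viewer.camera(name): name is "scene" or "side" or "wrist"; returns a dict with "pixels" (400x640x3 uint8, red, green, blue), "range_z" (400x640 float32, m along the optical axis (not along the pixel's ray), 0 where there is no reading), "fx", "fy", "cx", "cy" (pixels), "xyz" and "orientation" of the camera in the world. Camera axes: x right, y down, z forward; pixel columns grow to the right and rows downward; lengths in m; the calibration is good to about 2 mm. A picture is of the moment at which its call begins.
- r.close_job(): hands the job in; it is judged then, once.
The state is a dict: "time": time; "joint_positions": joint angles; "joint_vel": joint speeds; "joint_torque": joint torques, N m; "ee_pos": TCP position; "eef_rot": TCP orientation; "ft_force": force on the tool from outside, world axes, zero at the start; "torque": the same for the moment, N m; "width": finger opening in m; "grip_force": force on a finger pad.
Only numpy, scipy, OpenCV 4.12 (cv2) and the standard library are available. Lean on these libraries where they do the work, as an engineer would, in place of code of your own. Each camera call takes 0.05 s, during which the arm holds its last target. There are 200 camera calls.

## Working session

There is one attempt and no reset: what is moved stays moved. The work goes in short steps, Python scripts to look and compute and a tool call to move; the robot and the scene stay as the last step left them, time stands still between calls to the robot, and variables do not carry over. Pictures are saved under pics/ and viewed, at most 10 in all, crops included, and the job is handed in when it is done.

Besides the shell and the picture viewer there is one more tool, called after "Emit:" by a JSON object that holds its "fn" and its "kwargs", one argument or row to a line. carry_out: Moves the arm, as the interface text tells. Its arguments: {"type":"object","properties":{"moves":{"type":"array","items":{"type":"array","items":{"type":"number"}}},"fingers":{"type":"number"},"force":{"type":"number"}},"required":["moves"]}

```bash
mkdir -p pics; ls; cat > h.py <<'E'
import numpy as np, cv2
from scipy.spatial.transform import Rotation as R
from bench import read_state, viewer, r
def cam(n,save=None):
    c=viewer.camera(n); c['R']=R.from_quat(c['orientation']).as_matrix(); c['t']=np.array(c['xyz'])
    if save: cv2.imwrite('pics/%s.png'%save,c['pixels'][:,:,::-1]); np.save('pics/%s.npy'%save,c,allow_pickle=True)
    return c
def load(s): return np.load('pics/%s.npy'%s,allow_pickle=True).item()
def cloud(c):
    v,u=np.mgrid[:400,:640]; z=c['range_z']
    p=np.stack([(u-c['cx'])/c['fx']*z,(v-c['cy'])/c['fy']*z,z],-1)@c['R'].T+c['t']
    p[z==0]=np.nan; return p
def proj(c,P):
    q=(np.asarray(P)-c['t'])@c['R']; return np.stack([c['fx']*q[...,0]/q[...,2]+c['cx'],c['fy']*q[...,1]/q[...,2]+c['cy']],-1)
def ray(c,u,v,z):
    d=c['R']@np.array([(u-c['cx'])/c['fx'],(v-c['cy'])/c['fy'],1]); return c['t']+d*(z-c['t'][2])/d[2]
def tool(target,yaw=None):
    "shift to target in tool axes, units of 40mm"
    s=read_state(); Rm=R.from_quat(s['eef_rot']).as_matrix()
    return Rm.T@(np.array(target)-s['ee_pos'])/0.04
E
python3 - <<'E'
from h import *
s=read_state();print({k:np.round(v,3) for k,v in s.items()},r.finger_overhang)
a=cam('scene','scene0');b=cam('side','side0')
for c in(a,b):print(c['t'],c['R'].round(2).tolist(),c['fx'])
cv2.imwrite('pics/both.png',cv2.resize(np.vstack([a['pixels'],b['pixels']])[:,:,::-1],(480,600)))
E
```

```text
pics
{'time': np.float64(0.0), 'joint_positions': array([ 1.25 ,  0.333, -0.065,  1.461,  0.022,  1.35 , -0.089]), 'joint_vel': array([ 0.   , -0.   , -0.002, -0.003, -0.001, -0.   ,  0.   ]), 'joint_torque': array([ 0.0000e+00, -6.2327e+01,  2.5000e-02, -3.8989e+01, -6.1000e-02,
        4.0000e-02,  0.0000e+00]), 'ee_pos': array([ 0.183, -0.597,  0.236]), 'eef_rot': array([ 0.989,  0.148, -0.   , -0.001]), 'ft_force': array([ 0.036,  0.284, -0.711]), 'torque': array([-0.035,  0.012, -0.01 ]), 'grip_force': np.float64(0.0), 'width': np.float64(0.087)} 0.014
[1.07670302 0.81509507 1.01194908] [[-0.86, 0.35, -0.38], [0.52, 0.59, -0.62], [0.01, -0.72, -0.69]] 486.2458945292635
[ 0.44537496 -0.98438417  0.64729784] [[0.99, -0.09, 0.12], [-0.15, -0.49, 0.86], [-0.02, -0.87, -0.5]] 466.7821307516214
```

View pics/scene0.png

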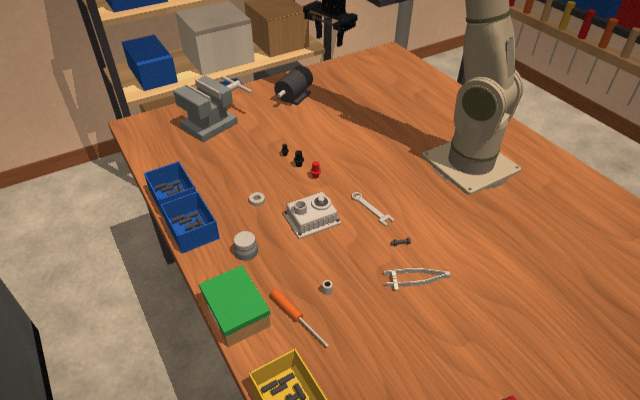

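View pics/side0.png

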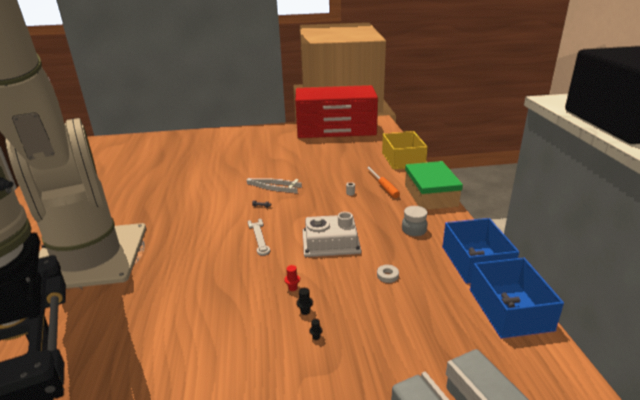

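In the scene view there are three bungs: red at (316,170), a larger black one at (299,158) and a small black one at (285,150). In the side view they are at (292,278), (305,301) and (316,329). The larger black one fits, being not red and the larger of the two black ones. The housing is at (313,213), with its neck at (300,207) and shaft at (321,200). The tweezers are at (417,278), tips towards the left of the image and the scale near the heel or tips. I'll check both in a crop.

```bash
python3 - <<'E'
from h import *
a=load('scene0');b=load('side0')
c1=cv2.resize(b['pixels'][260:345,265:345],(480,510),interpolation=cv2.INTER_CUBIC)
c2=cv2.resize(a['pixels'][255:300,375:460],(800,423)[:2],interpolation=cv2.INTER_CUBIC)
c2=cv2.resize(a['pixels'][258:300,375:460],(320,158),interpolation=cv2.INTER_CUBIC)
o=np.zeros((510,800,3),np.uint8);o[:,:480]=c1;o[:158,480:]=c2
o[180:420,480:]=cv2.resize(a['pixels'][185:245,275:355],(320,240),interpolation=cv2.INTER_CUBIC)
cv2.imwrite('pics/crop1.png',o[:,:,::-1])
for n,c in(('scene',a),('side',b)):
    p=cloud(c); x,y,z=p[...,0],p[...,1],p[...,2]; hsv=cv2.cvtColor(c['pixels'],cv2.COLOR_RGB2HSV)
    m=((z>0.006)&(z<0.2)&(x>0.35)&(x<0.95)&(y>-0.45)&(y<0.45)).astype(np.uint8)
    k,l,st,_=cv2.connectedComponentsWithStats(m)
    for i in range(1,k):
        if st[i,4]<25: continue
        q=p[l==i]; print(n,st[i].tolist(),np.median(q,0).round(3),q.min(0).round(3),q.max(0).round(3),hsv[l==i].mean(0).round())
E
```

```text
scene [280, 144, 9, 11, 64] [ 0.506 -0.347  0.025] [ 0.475 -0.387  0.006] [ 0.517 -0.338  0.046] [30. 89. 48.]
scene [293, 150, 11, 18, 123] [ 0.496 -0.271  0.034] [ 0.476 -0.305  0.006] [ 0.508 -0.259  0.061] [28. 81. 39.]
scene [144, 161, 75, 91, 3399] [ 0.892 -0.247  0.038] [ 0.818 -0.437  0.006] [ 0.949 -0.106  0.077] [100. 167. 102.]
scene [309, 161, 12, 17, 128] [ 0.478 -0.195  0.035] [ 0.46  -0.234  0.006] [ 0.492 -0.185  0.062] [  9. 209. 153.]
scene [283, 191, 58, 47, 1688] [ 0.593 -0.021  0.05 ] [ 0.491 -0.136  0.006] [0.651 0.02  0.081] [ 14.  56. 165.]
scene [249, 192, 16, 13, 153] [ 0.683 -0.194  0.015] [ 0.659 -0.22   0.007] [ 0.706 -0.169  0.02 ] [ 15.  61. 176.]
scene [351, 192, 43, 34, 251] [0.408 0.022 0.009] [ 0.374 -0.069  0.006] [0.432 0.092 0.015] [ 15.  62. 194.]
scene [234, 231, 24, 30, 576] [ 0.801 -0.011  0.05 ] [ 0.753 -0.085  0.006] [0.829 0.008 0.061] [ 17.  48. 147.]
scene [391, 237, 21, 9, 90] [0.416 0.166 0.014] [0.392 0.152 0.006] [0.445 0.182 0.021] [11. 68. 86.]
scene [201, 265, 70, 81, 3194] [0.898 0.165 0.071] [0.824 0.062 0.006] [0.95  0.219 0.07
[... 1070 characters left out ...]
7] [ 16.  55. 156.]
side [248, 218, 22, 36, 176] [0.408 0.01  0.007] [ 0.38  -0.072  0.006] [0.43  0.086 0.011] [ 16.  60. 208.]
side [443, 218, 121, 118, 7250] [ 0.892 -0.281  0.043] [ 0.836 -0.414  0.006] [ 0.95  -0.109  0.072] [107. 184. 100.]
side [284, 265, 16, 25, 276] [ 0.473 -0.211  0.032] [ 0.456 -0.221  0.006] [ 0.488 -0.186  0.056] [  3. 212. 154.]
side [377, 264, 22, 17, 255] [ 0.681 -0.201  0.013] [ 0.658 -0.222  0.006] [ 0.705 -0.172  0.017] [ 16.  58. 183.]
side [296, 287, 17, 26, 311] [ 0.491 -0.287  0.033] [ 0.475 -0.296  0.007] [ 0.507 -0.268  0.057] [23. 69. 41.]
side [309, 318, 14, 21, 195] [ 0.503 -0.357  0.024] [ 0.492 -0.365  0.007] [ 0.516 -0.344  0.043] [20. 77. 45.]
```

View pics/crop1.png

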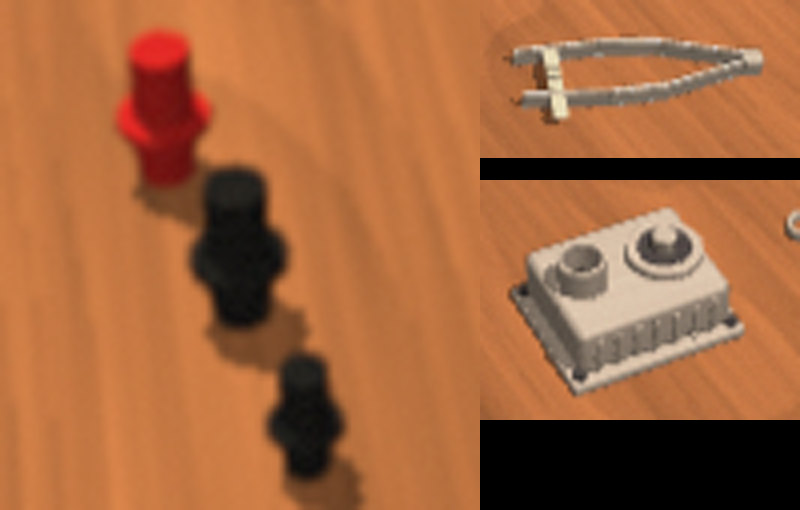

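The crop confirms it: the larger black bung is the middle one, beside the red one and the clearly smaller black one. It stands near (0.49,-0.28). The tweezers' scale is near the tips, at about (551,80) in the crop. I'll go above the bung and look with the wrist camera.

Emit:
{"fn": "carry_out", "kwargs": {
  "moves": [
    [0.81,-0.44,0,0,0,0],
    [0.81,-0.44,0,0,0,0],
    [0.81,-0.44,0,0,0,0],
    [0.81,-0.44,0,0,0,0],
    [0.81,-0.44,0,0,0,0],
    [0.81,-0.44,0,0,0,0],
    [0.81,-0.44,0,0,0,0],
    [0.81,-0.44,0,0,0,0],
    [0.81,-0.44,0,0,0,0],
    [0.81,-0.44,0,0,0,0],
    [0.81,-0.44,0,0,0,0],
    [0.81,-0.44,0,0,0,0],
    [0,0,0,0,0,-1],
    [0,0,0,0,0,-1],
    [0,0,0,0,0,-1],
    [0,0,0,0,0,-1],
    [0,0,0,0,0,-1],
    [0,0,0,0,0,-1],
    [0,0,0,0,0,-1],
    [0,0,0,0,0,-1]
  ],
  "fingers": 70
}}

```text
time: 2.6
ee_pos: [0.4929, -0.2815, 0.2361]
eef_rot: [0.759, 0.652, -0.0, -0.0]
ft_force: [-0.2, -0.5, -0.4]
width: 0.0699
grip_force: 0.0
```

```bash
python3 - <<'E'
from h import *
c=cam('wrist','w1'); s=read_state()
print(s['ee_pos'],s['joint_positions'].round(2),R.from_quat(s['eef_rot']).as_matrix().round(3).tolist()); print(c['t'],c['R'].round(3).tolist(),c['fx'])
p=cloud(c); z=p[...,2]
m=((z>0.05)&(z<0.075)).astype(np.uint8);k,l,st,ce=cv2.connectedComponentsWithStats(m)
for i in range(1,k):
    if st[i,4]>50: q=p[l==i];print(st[i],q.mean(0).round(4),q.min(0).round(4),q.max(0).round(4))
E
```

```text
[ 0.4928642  -0.28147067  0.23614682] [ 0.84  0.24 -0.47  1.6   0.11  1.33  0.21] [[0.144, 0.99, -0.001], [0.99, -0.144, 0.0], [0.0, -0.001, -1.0]]
[ 0.50585121 -0.19956792  0.38302507] [[0.989, -0.143, -0.047], [-0.151, -0.942, -0.3], [-0.001, 0.304, -0.953]] 304.613217060403
[274 103  20  22 353] [ 0.4742 -0.203   0.0537] [ 0.4638 -0.2138  0.0511] [ 0.4844 -0.1925  0.0564]
[ 615  125   25  126 1814] [ 0.8402 -0.3527  0.0588] [ 0.8374 -0.4111  0.05  ] [ 0.8656 -0.2713  0.0703]
[303 172  19  20 301] [ 0.4924 -0.2789  0.0536] [ 0.4819 -0.2903  0.0503] [ 0.5029 -0.2685  0.0556]
```

View pics/w1.png

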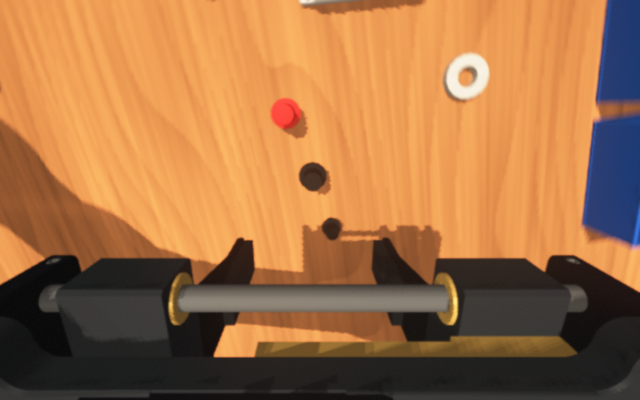

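The picture shows the red bung at (285,113), the larger black one at (312,176) with its top at (0.492,-0.279,0.054), and the small one at (331,229). I'll descend and grip the stub just above the flange.

Emit:
{"fn": "carry_out", "kwargs": {
  "moves": [
    [0.06,-0.02,0.9,0,0,0],
    [0,0,0.9,0,0,0],
    [0,0,0.9,0,0,0],
    [0,0,0.9,0,0,0],
    [0,0,0.6,0,0,0],
    [0,0,0.4,0,0,0],
    [0,0,0.2,0,0,0],
    [0,0,0,0,0,0]
  ],
  "fingers": 60
}}

```text
time: 3.65
ee_pos: [0.4928, -0.279, 0.0446]
eef_rot: [0.76, 0.65, 0.0, -0.0]
ft_force: [0.1, -0.5, -0.7]
width: 0.0602
grip_force: 0.0
```

Emit:
{"fn": "carry_out", "kwargs": {
  "moves": [
    [0,0,0,0,0,0],
    [0,0,0,0,0,0],
    [0,0,0,0,0,0],
    [0,0,0,0,0,0],
    [0,0,0,0,0,0],
    [0,0,0,0,0,0]
  ],
  "fingers": 0,
  "force": 20
}}

```text
time: 4.4
ee_pos: [0.4927, -0.279, 0.0446]
eef_rot: [0.76, 0.65, 0.0, 0.0]
ft_force: [-1.1, -0.9, 0.8]
width: 0.021
grip_force: 20.0
```

```bash
python3 - <<'E'
from h import *
s=read_state();print(s['ee_pos'],s['width'],s['grip_force'],s['ft_force'])
E
```

```text
[ 0.49273984 -0.27904877  0.04462354] 0.021034156295865507 19.997985558584332 [-1.05812312 -0.88896731  0.84549213]
```

Emit:
{"fn": "carry_out", "kwargs": {
  "moves": [
    [0,0,-0.3,0,0,0],
    [0,0,-0.6,0,0,0],
    [0,0,-0.9,0,0,0],
    [0,0,-0.9,0,0,0],
    [0,0,-0.9,0,0,0],
    [0,0,-0.9,0,0,0],
    [0.7,0.3,-0.6,0,0,0],
    [0.7,0.3,0,0,0,0],
    [0.7,0.3,0,0,0,0],
    [0.7,0.3,0,0,0,0],
    [0.7,0.3,0,0,0,0],
    [0.5,0.2,0,0,0,0],
    [0,0,0,0,0,0],
    [0,0,0,0,0,0]
  ]
}}

```text
time: 6.15
ee_pos: [0.5844, -0.1325, 0.2489]
eef_rot: [0.76, 0.65, -0.0, 0.0]
ft_force: [-0.4, -0.2, 0.3]
width: 0.0208
grip_force: 20.0
```

```bash
python3 - <<'E'
from h import *
c=cam('wrist','w2'); s=read_state()
print(s['ee_pos'],s['width'],R.from_quat(s['eef_rot']).as_matrix().round(3).tolist(),c['t'])
for n in ('w2','scene0','side0'):
    d=load(n);p=cloud(d);x,y,z=p[...,0],p[...,1],p[...,2]
    for nm,lo,hi in(('body',.045,.055),('boss',.0555,.0635),('shaft',.065,.0725),('neck',.073,.082)):
        m=((z>lo)&(z<hi)&(abs(x-.58)<.1)&(abs(y+.05)<.1)); 
        if n=='w2': v,u=np.nonzero(m); 
        q=p[m]
        if len(q)>10: rr=cv2.minAreaRect((q[:,:2]*1000).astype(np.float32)); print(n,nm,len(q),q.mean(0).round(4),rr)
E
```

```text
[ 0.58431241 -0.13280096  0.24884781] 0.020761770295092078 [[0.157, 0.988, 0.0], [0.988, -0.157, -0.001], [-0.001, 0.0, -1.0]] [ 0.59767298 -0.05054541  0.39568591]
w2 body 7082 [ 0.5887 -0.0431  0.0486] ((580.79931640625, -44.996002197265625), (94.70807647705078, 118.41983795166016), 85.59751892089844)
w2 boss 1921 [ 0.5524 -0.0422  0.0573] ((575.0975952148438, -49.686561584472656), (54.8062744140625, 104.28245544433594), 73.52986907958984)
w2 shaft 322 [ 0.5661 -0.0435  0.0689] ((588.6935424804688, -43.122013092041016), (33.3460807800293, 90.54981231689453), 81.02364349365234)
w2 neck 300 [ 0.6158 -0.0473  0.0739] ((615.4915771484375, -47.919898986816406), (34.17505645751953, 34.251319885253906), 81.56507873535156)
scene0 body 631 [ 0.5894 -0.0321  0.0507] ((581.3485107421875, -40.67304992675781), (100.35575866699219, 119.10504913330078), 84.74566650390625)
scene0 boss 228 [ 0.5663 -0.0385  0.0597] ((579.3681030273438, -37.20867156982422), (73.70372772216797, 108.62578582763672), 81.34485626220703)
scene0 shaft 60 [ 0.5885 -0.042   0.0687] ((588.9139404296875, -39.760257720947266), (35.073543548583984, 88.15152740478516), 81.03410339355469)
scene0 neck 66 [ 0.6106 -0.0442  0.0758] ((590.8455810546875, -36.148902893066406), (36.7364616394043, 87.89158630371094), 71.9139404296875)
side0 body 682 [ 0.5794 -0.063   0.0491] ((579.6411743164062, -46.67839050292969), (99.50103759765625, 118.70631408691406), 86.52989959716797)
side0 boss 238 [ 0.5647 -0.0495  0.0584] ((576.7427978515625, -50.11857604980469), (55.62007141113281, 108.17050170898438), 78.06147003173828)
side0 shaft 105 [ 0.5923 -0.0483  0.0685] ((587.2669677734375, -42.344608306884766), (36.323421478271484, 90.55329132080078), 79.49272155761719)
side0 neck 33 [ 0.6156 -0.0503  0.0743] ((615.202392578125, -48.70780563354492), (32.53360366821289, 33.584678649902344), 52.650001525878906)
```

View pics/w2.png

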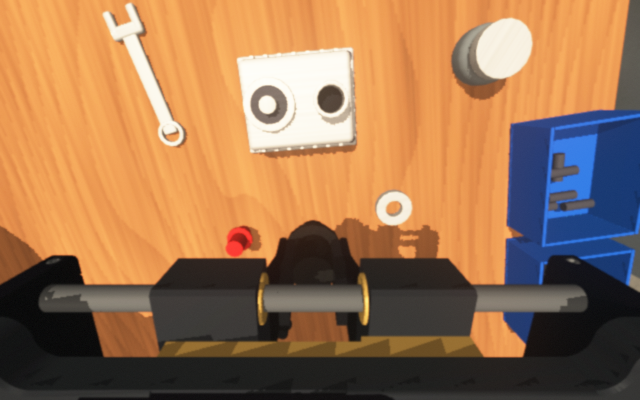

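The wrist, scene and side views agree: the neck mouth is at (0.6155,-0.0478,0.075) and the housing is turned by -4.4°, which puts the shaft at (0.551,-0.043,0.07). In the picture the neck is at (330,98) and the shaft at (267,104). The bung is in the grip. I'll go above the neck.

Emit:
{"fn": "carry_out", "kwargs": {
  "moves": [
    [0.7,0.1,0,0,0,0],
    [0.7,0.14,0,0,0,0],
    [0.5,0.1,0,0,0,0],
    [0.32,0.1,0,0,0,0],
    [0,0,0.7,0,0,0],
    [0,0,0.9,0,0,0],
    [0,0,0.8,0,0,0],
    [0,0,0.5,0,0,0],
    [0,0,0,0,0,0],
    [0,0,0,0,0,0]
  ]
}}

```text
time: 7.45
ee_pos: [0.6167, -0.0466, 0.1339]
eef_rot: [0.76, 0.65, 0.001, 0.001]
ft_force: [-0.5, 0.9, 0.2]
width: 0.0209
grip_force: 20.0
```

```bash
python3 - <<'E'
from h import *
a=cam('scene','scene1');b=cam('side','side1');s=read_state();print(s['ee_pos'],s['ft_force'])
o=np.hstack([cv2.resize(c['pixels'][v-40:v+40,u-40:u+40],(400,400),interpolation=cv2.INTER_CUBIC) for c,(u,v) in((a,proj(a,[.6155,-.0478,.09]).astype(int)),(b,proj(b,[.6155,-.0478,.09]).astype(int)))])
cv2.imwrite('pics/crop2.png',o[:,:,::-1])
E
```

```text
[ 0.61673755 -0.04659538  0.13401552] [-0.30008862  0.61802206  0.28789102]
```

View pics/crop2.png

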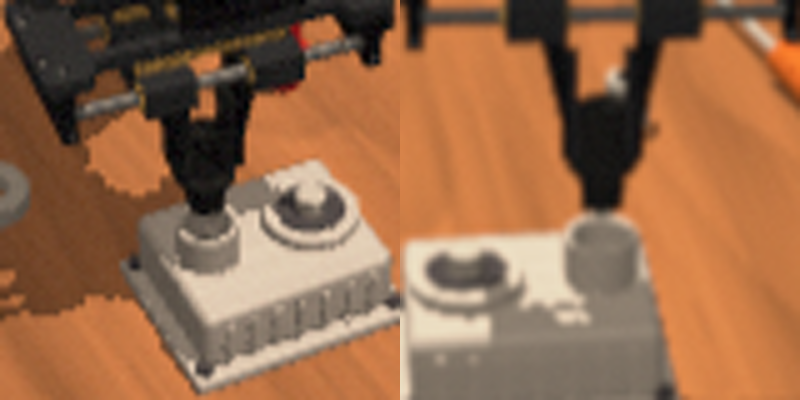

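In the crop the plug's foot is centred just above the neck in both views (205,210 and 602,205). I'll lower it gently.

Emit:
{"fn": "carry_out", "kwargs": {
  "moves": [
    [-0.03,-0.025,0.2,0,0,0],
    [0,0,0.2,0,0,0],
    [0,0,0.15,0,0,0],
    [0,0,0.15,0,0,0],
    [0,0,0.1,0,0,0],
    [0,0,0,0,0,0]
  ]
}}

```text
time: 8.3
ee_pos: [0.6146, -0.0476, 0.1002]
eef_rot: [0.76, 0.65, -0.0, -0.0]
ft_force: [-0.3, 0.2, -0.8]
width: 0.0209
grip_force: 20.0
```

Emit:
{"fn": "carry_out", "kwargs": {
  "moves": [
    [0,0,0.05,0,0,0],
    [0,0,0.05,0,0,0],
    [0,0,0.03,0,0,0],
    [0,0,0,0,0,0],
    [0,0,0,0,0,0]
  ]
}}

```text
time: 8.93
ee_pos: [0.6151, -0.0475, 0.0975]
eef_rot: [0.76, 0.65, 0.0, 0.001]
ft_force: [-7.5, -0.5, 17.3]
width: 0.0211
grip_force: 20.0
```

The bung is home: the TCP is at 0.0975 as expected, with a 17 N push on the shoulder. I'll release and rise.

Emit:
{"fn": "carry_out", "kwargs": {
  "moves": [
    [0,0,0,0,0,0],
    [0,0,0,0,0,0],
    [0,0,0,0,0,0],
    [0,0,0,0,0,0],
    [0,0,-0.3,0,0,0],
    [0,0,-0.6,0,0,0],
    [0,0,-0.9,0,0,0],
    [0,0,-0.9,0,0,0],
    [0,0,-0.9,0,0,0],
    [0,0,-0.3,0,0,0],
    [0,0,0,0,0,0]
  ],
  "fingers": 60
}}

```text
time: 10.3
ee_pos: [0.615, -0.0475, 0.2519]
eef_rot: [0.76, 0.65, 0.0, 0.0]
ft_force: [-0.7, -1.1, -1.0]
width: 0.0598
grip_force: 0.0
```

```bash
python3 - <<'E'
from h import *
a=cam('scene','scene2');b=cam('side','side2');s=read_state();print(s['ee_pos'],s['ft_force'])
for c in(a,b):
    p=cloud(c);m=(abs(p[...,0]-.6155)<.03)&(abs(p[...,1]+.048)<.03)&(p[...,2]>.08)&(p[...,2]<.125)
    t=m&(p[...,2]>.102); print(m.sum(),p[m][:,2].max(),p[t].mean(0))
    # tweezers
    t=(abs(p[...,0]-.46)<.1)&(abs(p[...,1]-.28)<.07)&(p[...,2]>.007)&(p[...,2]<.03); q=p[t]
    print(q.mean(0),cv2.minAreaRect((q[:,:2]*1000).astype(np.float32)))
E
```

```text
[ 0.61425724 -0.04762288  0.25010778] [-0.76304718 -0.35959097 -1.394105  ]
114 0.11266353042703414 [ 0.61528356 -0.04533873  0.10820596]
[0.4618081  0.27966967 0.0141317 ] ((464.9810791015625, 286.70281982421875), (170.04446411132812, 131.32614135742188), 6.327873229980469)
125 0.10879569190757188 [ 0.61309285 -0.05014428  0.10612335]
[0.46019743 0.27690119 0.01208444] ((457.0226745605469, 283.5926208496094), (64.93050384521484, 169.32655334472656), 67.34783935546875)
```

The bung stands home, with its stub top at about 0.108 in both views. Next the tweezers. I'll turn so that the wrist camera faces the tips and scale.

Emit:
{"fn": "carry_out", "kwargs": {
  "moves": [
    [0.83,-0.57,0,0,0,0],
    [0.83,-0.57,0,0,0,0],
    [0.83,-0.57,0,0,0,0],
    [0.83,-0.57,0,0,0,0],
    [0.83,-0.57,0,0,0,0],
    [0.83,-0.57,0,0,0,0],
    [0.83,-0.57,0,0,0,0],
    [0.83,-0.57,0,0,0,0],
    [0.83,-0.57,0,0,0,0],
    [0,0,0,0,0,1],
    [0,0,0,0,0,1],
    [0,0,0,0,0,1],
    [0,0,0,0,0,1],
    [0,0,0,0,0,1],
    [0,0,0,0,0,1],
    [0,0,0,0,0,1],
    [0,0,0,0,0,1]
  ]
}}

```text
time: 12.52
ee_pos: [0.458, 0.2791, 0.2498]
eef_rot: [0.989, 0.146, -0.001, 0.0]
ft_force: [0.3, -0.1, -0.9]
width: 0.0601
grip_force: 0.0
```

```bash
python3 - <<'E'
from h import *
s=read_state();print(s['ee_pos'],s['joint_positions'].round(2),R.from_quat(s['eef_rot']).as_matrix().round(3).tolist())
c=cam('wrist','w3');p=cloud(c);z=p[...,2]
m=(z>.007)&(z<.03)&(abs(p[...,0]-.46)<.12)&(abs(p[...,1]-.28)<.09);q=p[m];print(m.sum(),cv2.minAreaRect((q[:,:2]*1000).astype(np.float32)),np.percentile(q[:,2],[50,90,99]))
E
```

```text
[0.4579723  0.279052   0.24984041] [-0.01  0.19 -0.7   1.64  0.13  1.35 -2.01] [[0.957, 0.289, -0.002], [0.289, -0.957, -0.001], [-0.002, 0.0, -1.0]]
1247 ((457.2962341308594, 285.4608154296875), (59.98822784423828, 170.2530059814453), 67.60735321044922) [0.01416474 0.01546298 0.01638644]
```

View pics/w3.png

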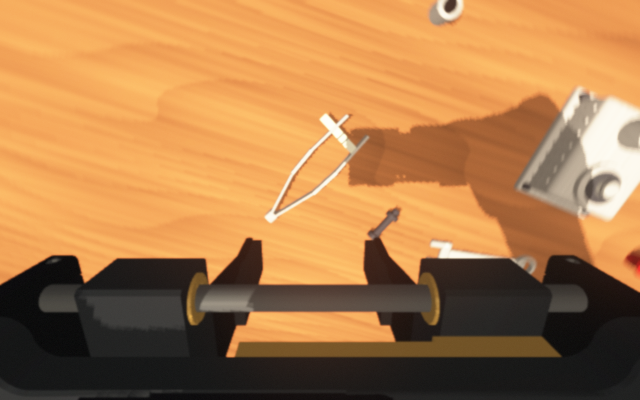

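The wrist view shows the tweezers with heel at (270,216), moving-leg tip at (348,117), fixed-leg tip at (367,138) and scale at (322–355,117–150). I'll fit them with a model, and test whether the turn with the camera on the tips' side is reachable.

Emit:
{"fn": "carry_out", "kwargs": {
  "moves": [
    [0,0,0,0,0,1],
    [0,0,0,0,0,1],
    [0,0,0,0,0,1],
    [0,0,0,0,0,1],
    [0,0,0,0,0,0.7],
    [0,0,0,0,0,0]
  ]
}}

```text
time: 13.32
ee_pos: [0.4579, 0.2794, 0.2494]
eef_rot: [0.986, -0.164, -0.001, 0.002]
ft_force: [-0.8, 0.8, -0.4]
width: 0.0599
grip_force: 0.0
```

```bash
cat > fit.py <<'E'
from h import *
from scipy.optimize import least_squares
def fit(c,x0=(.457,.282,-.42),th=0.0):
    h=cv2.cvtColor(c['pixels'],cv2.COLOR_RGB2HSV); p=cloud(c); z=p[...,2]
    near=(abs(p[...,0]-x0[0])<.12)&(abs(p[...,1]-x0[1])<.1)&(z>.009)&(z<.03)
    v,u=np.nonzero(near); q=np.array([ray(c,a,b,.016) for a,b in zip(u,v)])[:,:2]
    def seg(P,a,b):
        d=b-a;t=np.clip((P-a)@d/(d@d),0,1);return np.linalg.norm(P-a-t[:,None]*d,axis=1)
    def res(w):
        x,y,yaw,dth=w; c_,s_=np.cos(yaw),np.sin(yaw); P=(q-[x,y])@np.array([[c_,-s_],[s_,c_]])*1000
        pts=np.array([[-80,0],[-20,-16],[20,-16],[80,-8.5]],float); mv=pts*[1,-1]; a=.12-dth
        M=np.array([[np.cos(a),-np.sin(a)],[np.sin(a),np.cos(a)]]); mv=(mv+[80,0])@M.T-[80,0]
        D=[seg(P,L[i],L[i+1]) for L in(pts,mv) for i in range(3)]+[seg(P,np.array([55.,-12]),np.array([55.,33]))]
        return np.min(D,0)
    s=least_squares(res,[*x0,th],loss='soft_l1'); return s.x,np.sqrt(np.mean(s.fun**2)),len(q)
E
python3 - <<'E'
from fit import *
s=read_state();print(s['ee_pos'],s['joint_positions'].round(2),R.from_quat(s['eef_rot']).as_matrix().round(3).tolist())
print(fit(load('w3'))); c=cam('wrist','w4'); print(fit(c)); print(fit(load('scene2')),fit(load('side2')))
E
```

```text
[0.45788669 0.27943093 0.24938147] [-0.26  0.16 -0.42  1.66  0.07  1.34 -2.59] [[0.946, -0.323, -0.002], [-0.323, -0.946, -0.004], [-0.0, 0.004, -1.0]]
(array([ 0.45778867,  0.2753025 , -0.49647131,  0.01481647]), np.float64(3.124234060791867), 1213)
(array([ 0.45794073,  0.2749178 , -0.49700058,  0.01602015]), np.float64(3.166628236228188), 1157)
(array([ 0.45709792,  0.27712007, -0.50199505,  0.01065705]), np.float64(3.4301387552589913), 422) (array([ 0.45437207,  0.26814658, -0.51984526,  0.01006413]), np.float64(4.743074106173636), 258)
```

Emit:
{"fn": "carry_out", "kwargs": {
  "moves": [
    [0,0,0,0,0,0.5],
    [0,0,0,0,0,0.4],
    [0,0,0,0,0,0.3],
    [0,0,0,0,0,0.3],
    [0,0,0,0,0,0]
  ]
}}

```text
time: 14.0
ee_pos: [0.4577, 0.2794, 0.2449]
eef_rot: [0.975, -0.22, -0.002, 0.008]
ft_force: [-0.3, 0.7, -0.4]
width: 0.0598
grip_force: 0.0
```

```bash
python3 - <<'E'
from fit import *
s=read_state();print(s['ee_pos'],s['joint_positions'].round(2),R.from_quat(s['eef_rot']).as_matrix().round(3).tolist())
c=load('w4')
p=cloud(c);m=(abs(p[...,0]-.457)<.12)&(abs(p[...,1]-.28)<.1)&(p[...,2]>.009)&(p[...,2]<.03)
v,u=np.nonzero(m); q=np.array([ray(c,a,b,.016) for a,b in zip(u,v)])[:,:2]
x,y,yaw,_=fit(c)[0]; P=(q-[x,y])@np.array([[np.cos(yaw),-np.sin(yaw)],[np.sin(yaw),np.cos(yaw)]])*1000
im=np.zeros((350,700),np.uint8)
for a,b in P: cv2.circle(im,(int(350+3.3*a),int(175-3.3*b)),2,255,-1)
pts=np.array([[-80,0],[-20,-16],[20,-16],[80,-8.5]]); cv2.polylines(im,[np.int32(np.c_[350+3.3*pts[:,0],175-3.3*pts[:,1]])],False,110,1)
crop=c['pixels'][v.min()-8:v.max()+8,u.min()-8:u.max()+8]; k=700/crop.shape[1]; k=min(k,240/crop.shape[0])
cr=cv2.resize(crop,None,fx=k,fy=k,interpolation=cv2.INTER_CUBIC); o=np.zeros((350+cr.shape[0],700,3),np.uint8);o[:350]=im[...,None];o[350:,:cr.shape[1]]=cr
print(u.min(),v.min(),k);cv2.imwrite('pics/fit.png',o[:,:,::-1])
E
```

```text
[0.45771022 0.27938285 0.24492446] [-1.03  0.14  0.44  1.7  -0.05  1.33 -2.6 ] [[0.903, -0.43, -0.007], [-0.43, -0.903, -0.014], [-0.0, 0.016, -1.0]]
285 106 1.6326530612244898
```

View pics/fit.png

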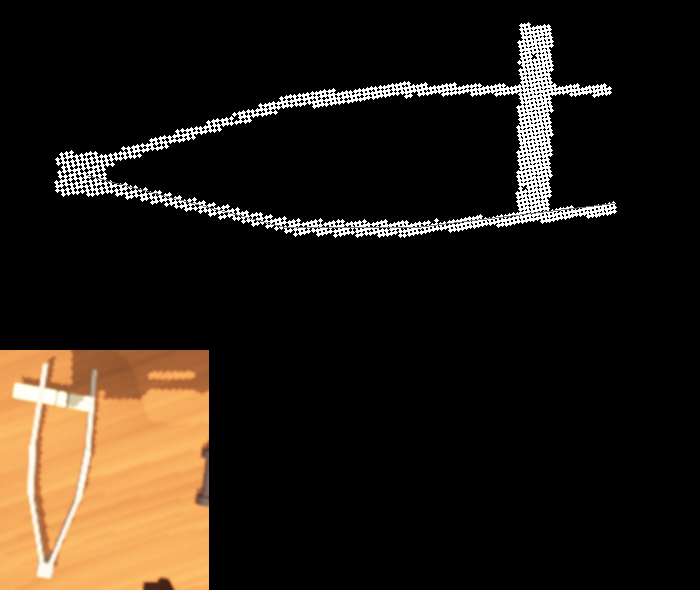

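The model fit matches: flats level, yaw -0.497, origin at about (0.458,0.275). The crop shows the scale with its two dark lines and the moving leg outside them. The tool has turned to yaw -0.44, which is close enough. I'll descend partway and check the tilt.

Emit:
{"fn": "carry_out", "kwargs": {
  "moves": [
    [0.06,-0.04,0.8,0,0,0],
    [0,0,0.8,0,0,0],
    [0,0,0.8,0,0,0],
    [0,0,0.8,0,0,0],
    [0,0,0.6,0,0,0],
    [0,0,0,0,0,0]
  ],
  "fingers": 70
}}

```text
time: 14.75
ee_pos: [0.4592, 0.2758, 0.0914]
eef_rot: [0.975, -0.222, -0.004, 0.008]
ft_force: [0.0, 0.1, 0.5]
width: 0.0698
grip_force: 0.0
```

```bash
python3 - <<'E'
from fit import *
s=read_state();print(s['ee_pos'],s['joint_positions'].round(2),R.from_quat(s['eef_rot']).as_matrix().round(3).tolist())
print(tool([.459,.2765,.0165])); c=cam('wrist','w5'); print(fit(c))
E
```

```text
[0.45923528 0.27577492 0.09144572] [-0.99  0.29  0.41  1.87 -0.13  1.02 -2.54] [[0.901, -0.433, -0.011], [-0.433, -0.901, -0.014], [-0.004, 0.018, -1.0]]
[-0.00626534 -0.04666605  1.87314828]
(array([ 0.45914547,  0.27420771, -0.49226237,  0.02051877]), np.float64(3.025980016020402), 2777)
```

Emit:
{"fn": "carry_out", "kwargs": {
  "moves": [
    [0,0,0.3,0.13,0.03,0.15],
    [0,0,0.5,0,0,0.15],
    [0,0,0.5,0,0,0],
    [0,0,0.3,0,0,0],
    [0,0,0.15,0,0,0],
    [0,0,0,0,0,0]
  ]
}}

```text
time: 15.55
ee_pos: [0.4609, 0.2768, 0.0238]
eef_rot: [0.97, -0.243, 0.002, -0.002]
ft_force: [-0.4, 0.0, -0.6]
width: 0.0701
grip_force: 0.0
```

```bash
python3 - <<'E'
from fit import *
s=read_state();print(s['ee_pos'],s['joint_positions'].round(2),R.from_quat(s['eef_rot']).as_matrix().round(3).tolist(),s['ft_force'])
print(tool([.4600,.276,.0165]))
E
```

```text
[0.4609222  0.27677677 0.02378472] [-0.98  0.38  0.41  1.93 -0.2   0.86 -2.53] [[0.882, -0.471, 0.005], [-0.471, -0.882, 0.002], [0.004, -0.004, -1.0]] [-0.39305995  0.02238912 -0.56167803]
[-0.01182752  0.0288108   0.18194955]
```

Emit:
{"fn": "carry_out", "kwargs": {
  "moves": [
    [0,0.02,0.1,0,0,0],
    [0,0.01,0.07,0,0,0],
    [0,0,0,0,0,0]
  ]
}}

```text
time: 15.92
ee_pos: [0.46, 0.2756, 0.0166]
eef_rot: [0.97, -0.243, 0.002, -0.002]
ft_force: [-0.4, 1.0, 0.1]
width: 0.0697
grip_force: 0.0
```

Emit:
{"fn": "carry_out", "kwargs": {
  "moves": [
    [0,0,0,0,0,0],
    [0,0,0,0,0,0],
    [0,0,0,0,0,0],
    [0,0,0,0,0,0],
    [0,0,0,0,0,0],
    [0,0,0,0,0,0]
  ],
  "fingers": 36,
  "force": 20
}}

```text
time: 16.68
ee_pos: [0.4603, 0.2758, 0.0168]
eef_rot: [0.97, -0.243, 0.002, -0.002]
ft_force: [1.1, 0.2, 1.6]
width: 0.0365
grip_force: 7.5
```

```bash
python3 - <<'E'
from fit import *
s=read_state();print(s['ee_pos'],s['width'],s['grip_force'],R.from_quat(s['eef_rot']).as_matrix().round(3).tolist(),s['ft_force'])
c=cam('wrist','w6'); P=np.array([.46,.275,.016])+.055*np.array([.882,-.471,0]); u,v=proj(c,P).astype(int);print(u,v)
cr=c['pixels'][max(v-50,0):v+50,u-65:u+65]; cv2.imwrite('pics/w6c.png',cv2.resize(cr,None,fx=6,fy=6,interpolation=cv2.INTER_CUBIC)[:,:,::-1])
E
```

```text
[0.46032245 0.2757843  0.01684387] 0.03647510532450857 7.459682375192642 [[0.882, -0.471, 0.006], [-0.471, -0.882, 0.002], [0.004, -0.005, -1.0]] [1.10016475 0.17294144 1.59772318]
312 168
```

View pics/w6c.png

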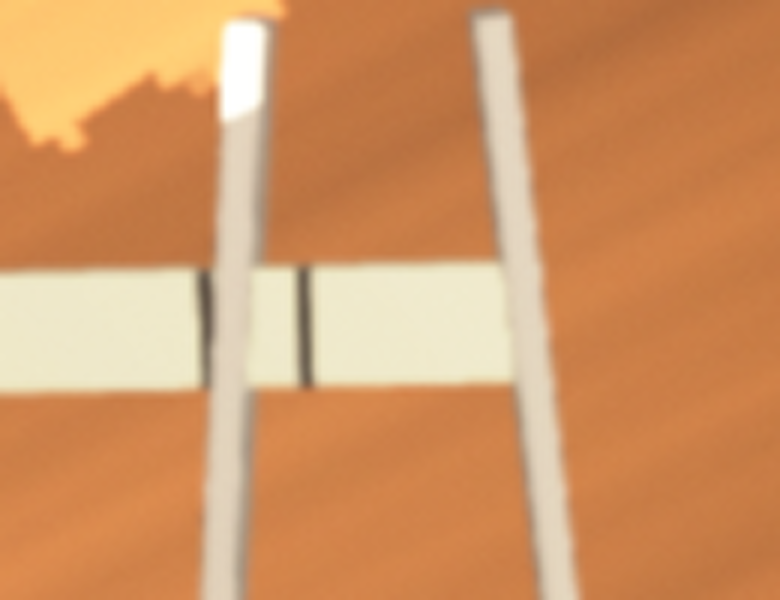

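The scale is clearly visible: dark lines at crop x≈205 and 303, with the moving leg at 215–250, just touching the outer line. The fingers stand at 36.5 mm, consistent with the text. I'll squeeze about 1.4 mm further and lift.

Emit:
{"fn": "carry_out", "kwargs": {
  "moves": [
    [0,0,0,0,0,0],
    [0,0,0,0,0,0],
    [0,0,0,0,0,0],
    [0,0,-0.2,0,0,0],
    [0,0,-0.4,0,0,0],
    [0,0,-0.7,0,0,0],
    [0,0,-0.9,0,0,0],
    [0,0,-0.9,0,0,0],
    [0,0,-0.5,0,0,0],
    [0,0,0,0,0,0]
  ],
  "fingers": 34.6
}}

```text
time: 17.98
ee_pos: [0.4601, 0.2759, 0.1628]
eef_rot: [0.97, -0.243, 0.003, -0.003]
ft_force: [-0.6, 0.1, -1.1]
width: 0.0347
grip_force: 7.8
```

```bash
cat > prof.py <<'E'
from h import *
import sys
s=read_state();Rm=R.from_quat(s['eef_rot']).as_matrix();print(s['ee_pos'],s['joint_positions'].round(2),s['width'],s['grip_force'],Rm.round(3).tolist(),s['ft_force'])
c=cam('wrist',sys.argv[1]); P=s['ee_pos']+.055*Rm[:,0]; u,v=proj(c,P).astype(int);print(u,v)
h=cv2.cvtColor(c['pixels'],cv2.COLOR_RGB2HSV)
g=c['pixels'].astype(int)
for y in range(v-14,v+15,4): print(y,' '.join(str(x) for x in g[y,u-45:u+40:1,:].mean(1).astype(int)))
p=cloud(c)
# level: fixed/moving leg heights along the tool x
for x in range(v-50,v+70,10):
    if x<0: continue
    q=p[x]@Rm-s['ee_pos']@Rm; m=(abs(q[:,1])<.026)&(q[:,2]>-.025)&(q[:,2]<.03)&(q[:,0]>0.02)
    if m.sum()>2: print(x,'x',q[m,0].mean().round(3),'y',np.round([q[m,1].min(),q[m,1].max()],4),'z',np.round([q[m][q[m,1]<0,2].mean(),q[m][q[m,1]>0,2].mean()],4))
E
python3 prof.py w7
```

```text
[0.46013285 0.27589781 0.1628045 ] [-1.13  0.2   0.56  1.83 -0.12  1.14 -2.59] 0.03473134031948089 7.780040055513382 [[0.882, -0.471, 0.008], [-0.472, -0.882, 0.005], [0.004, -0.008, -1.0]] [-0.61903997  0.1226357  -1.0868041 ]
310 168
154 170 170 171 174 174 175 175 176 176 176 176 176 175 175 175 174 174 174 175 173 167 171 175 177 178 177 168 147 152 171 179 180 180 181 183 182 182 182 182 181 180 180 180 178 177 176 175 175 175 175 175 175 176 177 177 177 177 178 178 176 171 162 169 176 179 179 176 175 176 177 176 164 140 120 113 112 112 112 123 150 165 170 170 172 171
158 175 178 178 176 176 175 176 175 175 175 176 176 176 176 178 179 180 180 181 179 176 177 177 177 176 172 158 145 162 178 182 182 181 181 180 180 178 176 176 176 176 175 175 176 177 178 178 178 178 178 179 178 178 179 178 177 178 178 177 178 175 163 162 172 177 179 178 180 181 176 171 163 137 117 111 110 110 111 125 157 170 174 171 172 172
162 175 175 174 174 175 176 176 178 178 179 180 177 175 176 178 178 178 180 181 180 175 173 177 178 177 170 151 138 148 162 173 176 176 177 177 178 178 178 177 176 177 179 179 
[... 1725 characters left out ...]
 185 184 185 185 184 183 183 185 185 184 185 184 183 183 182 182 181 173 168 173 178 178 179 185 184 180 177 174 153 128 117 116 117 117 117 119 133 159
128 x 0.074 y [-0.0114  0.0082] z [0.0036 0.0033]
138 x 0.069 y [-0.0114  0.0088] z [0.0049 0.0025]
148 x 0.065 y [-0.012   0.0098] z [0.0041 0.0025]
158 x 0.06 y [-0.0122  0.0105] z [0.0035 0.0031]
168 x 0.055 y [-0.0258  0.0111] z [0.0035 0.0035]
178 x 0.05 y [-0.0257  0.0121] z [0.0034 0.0029]
188 x 0.044 y [-0.0136  0.0128] z [0.0049 0.002 ]
198 x 0.039 y [-0.0143  0.0134] z [0.0041 0.0019]
208 x 0.034 y [-0.0144  0.014 ] z [0.0034 0.0019]
218 x 0.028 y [-0.0151  0.0152] z [0.0048 0.0017]
228 x 0.023 y [-0.0152  0.016 ] z [0.0026 0.0024]
```

```bash
cat > leg.py <<'E'
from h import *
def leg(n,v0,v1,u0):
    c=load(n);s=read_state();Rm=R.from_quat(s['eef_rot']).as_matrix();p=cloud(c)
    q=(p-s['ee_pos'])@Rm*1000
    for y in range(v0,v1,2): print(y,' '.join('%.1f'%a for a in q[y,u0:u0+40:2,2]),'| y:%.1f %.1f'%(q[y,u0,1],q[y,u0+38,1]))
E
python3 -c "
from leg import *
leg('w7',168,180,310-40)"
```

```text
168 3.4 0.8 3.2 1.5 1.0 2.0 1.7 3.0 1.0 2.0 1.1 1.3 1.4 2.3 1.9 3.1 1.9 1.9 2.5 2.5 | y:-21.2 -2.0
170 2.4 1.5 2.8 1.7 1.0 1.9 1.0 2.6 1.3 0.6 1.4 2.1 1.1 1.8 0.8 2.2 1.9 2.3 2.6 1.4 | y:-21.1 -2.0
172 1.7 1.5 2.1 2.4 0.8 2.8 1.9 2.0 1.3 0.8 1.1 3.1 1.8 2.3 2.8 1.5 2.7 1.6 2.0 1.7 | y:-21.1 -2.0
174 1.4 2.8 2.0 3.2 0.6 2.5 2.3 1.6 0.6 1.1 0.6 2.6 0.7 2.5 1.6 1.2 1.6 2.4 3.5 1.2 | y:-21.1 -2.0
176 1.6 1.6 2.1 2.8 2.6 1.4 1.3 2.0 1.3 0.7 0.9 1.6 1.6 2.4 2.0 1.5 1.7 2.1 2.1 3.1 | y:-21.1 -2.0
178 3.1 1.4 1.3 2.3 1.1 2.3 2.3 1.6 0.2 0.7 0.9 2.8 1.9 2.8 2.8 1.6 2.3 1.6 1.4 2.7 | y:-21.4 -2.0
```

The leg is about 0.5 mm inside the midpoint, with the scale only about 1 mm below the leg top so parallax is negligible. I'll ease the squeeze by 0.3 mm and carry the tweezers to the shaft.

Emit:
{"fn": "carry_out", "kwargs": {
  "moves": [
    [0.1,0.2,0,-0.03,-0.015,0],
    [0.25,0.4,0,-0.03,-0.015,0],
    [0.38,0.6,0.02,0,0,0],
    [0.38,0.6,0.02,0,0,0],
    [0.38,0.6,0.02,0,0,0],
    [0.38,0.6,0.02,0,0,0],
    [0.38,0.6,0,0,0,0],
    [0.38,0.6,0,0,0,0],
    [0.38,0.6,0,0,0,0],
    [0.38,0.6,0,0,0,0],
    [0.25,0.4,0,0,0,0],
    [0.13,0.16,0,0,0,0],
    [0,0,0,0,0,0],
    [0,0,0,0,0,0]
  ],
  "fingers": 34.9
}}

```text
time: 19.77
ee_pos: [0.4798, -0.0054, 0.1582]
eef_rot: [0.97, -0.243, -0.001, 0.002]
ft_force: [-0.6, -0.6, -0.3]
width: 0.035
grip_force: 7.6
```

```bash
python3 - <<'E'
from h import *
s=read_state();Rm=R.from_quat(s['eef_rot']).as_matrix();print(s['ee_pos'],s['joint_positions'].round(2),s['width'],s['grip_force'],Rm.round(3).tolist(),s['ft_force'])
c=cam('wrist','w8'); p=cloud(c); q=(p-s['ee_pos'])@Rm*1000
m=(abs(q[...,1])<27)&(q[...,2]>-6)&(q[...,2]<9)&(q[...,0]>20)&(q[...,0]<110)
t=q[m];print('x max',np.percentile(t[:,0],[99,99.8,100]))
for a in range(25,90,5):
    w=t[(t[:,0]>a)&(t[:,0]<=a+5)]
    L,Rr=w[(w[:,1]<-3)],w[(w[:,1]>3)]
    if len(w): print(a,len(w),'moving y med',np.median(L[:,1]).round(1),'z',np.median(L[:,2]).round(1),'fixed y',np.median(Rr[:,1]).round(1),'z',np.median(Rr[:,2]).round(1))
u,v=proj(c,s['ee_pos']+.052*Rm[:,0]).astype(int)
for y in(v-4,v,v+4): print(y,' '.join(str(x) for x in c['pixels'][y,u-45:u+5].mean(1).astype(int)))
# shaft in view
x=cloud(c);g=(abs(x[...,2]-.07)<.004)&(np.hypot(x[...,0]-.551,x[...,1]+.043)<.02);print('shaft',g.sum(),x[g].mean(0) if g.any() else 0, proj(c,[.551,-.043,.07]))
cv2.imwrite('pics/w8c.png',cv2.resize(c['pixels'][60:260,190:450],None,fx=3,fy=3,interpolation=cv2.INTER_CUBIC)[:,:,::-1])
E
```

```text
[ 0.47984281 -0.00535594  0.15817366] [-0.83  0.07  0.78  1.97 -0.05  1.13 -2.09] 0.03502009053089239 7.648761570453644 [[0.882, -0.471, -0.003], [-0.471, -0.882, -0.003], [-0.001, 0.004, -1.0]] [-0.55764345 -0.55406243 -0.33773794]
x max [76.99031049 77.57729841 77.98509847]
25 108 moving y med -13.6 z 2.3 fixed y 14.1 z 2.0
30 115 moving y med -13.5 z 2.5 fixed y 13.3 z 2.1
35 114 moving y med -13.1 z 2.5 fixed y 12.5 z 2.3
40 120 moving y med -12.7 z 2.4 fixed y 11.8 z 2.1
45 457 moving y med -14.7 z 3.3 fixed y 9.6 z 3.0
50 762 moving y med -15.1 z 3.4 fixed y 7.6 z 3.1
55 455 moving y med -12.7 z 3.2 fixed y 8.0 z 3.0
60 136 moving y med -11.0 z 2.4 fixed y 8.9 z 2.2
65 134 moving y med -10.5 z 2.5 fixed y 8.3 z 2.3
70 153 moving y med -10.1 z 2.4 fixed y 7.3 z 2.3
75 81 moving y med -9.9 z 2.9 fixed y 6.8 z 2.4
170 197 196 195 196 196 196 197 196 195 197 196 184 134 81 104 165 192 197 193 181 176 177 179 176 176 176 188 185 147 92 93 160 192 197 197 198 198 197 198 198 198 198 198 197 198 198 199 197 197 198
174 196 196 196 196 195 195 196 197 197 196 195 185 145 88 93 162 192 197 192 180 175 177 177 177 172 176 187 188 164 109 85 136 180 194 197 198 197 197 198 198 198 198 197 198 198 198 197 198 198 198
178 196 196 197 196 195 195 196 197 196 195 196 189 159 104 84 137 180 194 191 180 175 177 177 177 178 189 196 196 183 128 81 115 171 194 197 197 197 197 198 197 197 198 197 197 198 198 199 197 199 198
shaft 458 [ 0.55144493 -0.0425328   0.06868659] [310.55083676 110.94979764]
```

View pics/w8c.png

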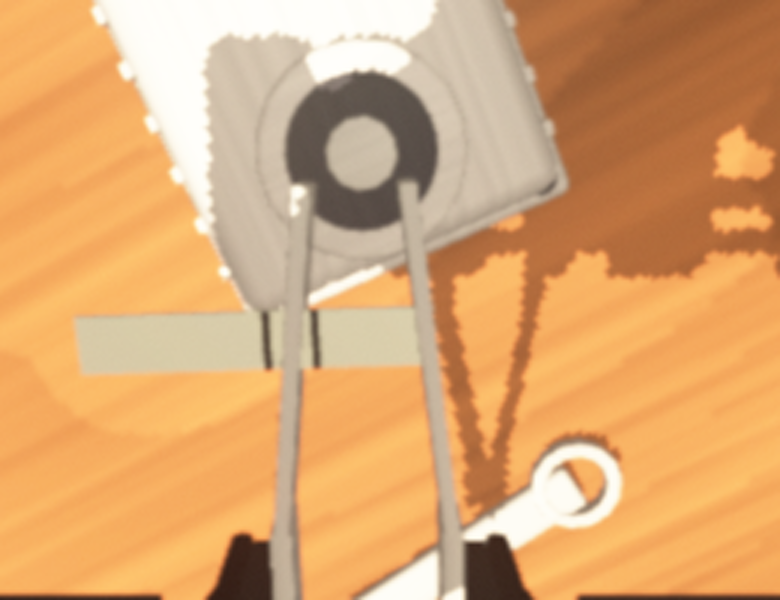

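The moving leg stands midway between the lines (crop lines 266 and 315, leg ≈290), the tweezers are level, and the tips at (300,190) and (408,185) bracket the shaft at (362,152) as seen obliquely. The tips are at (0.549,-0.041) against the shaft at (0.551,-0.043), so I'll make a small correction.

Emit:
{"fn": "carry_out", "kwargs": {
  "moves": [
    [0.035,0.01,-0.025,0,0,0],
    [0.035,0.01,-0.025,0,0,0],
    [0,0,0,0,0,0],
    [0,0,0,0,0,0],
    [0,0,0,0,0,0],
    [0,0,0,0,0,0],
    [0,0,0,0,0,0],
    [0,0,0,0,0,0]
  ]
}}

```text
time: 20.82
ee_pos: [0.4821, -0.008, 0.1603]
eef_rot: [0.97, -0.243, -0.001, 0.002]
ft_force: [0.1, -0.8, -1.4]
width: 0.0351
grip_force: 7.6
```

```bash
python3 - <<'E'
from h import *
s=read_state();Rm=R.from_quat(s['eef_rot']).as_matrix();print(s['ee_pos'],s['width'],s['grip_force'],abs(s['joint_vel']).max(),Rm[:,2].round(4))
tip=s['ee_pos']+Rm@[.0777,-.0015,.0104];print('tips',tip.round(4))
for n in('scene','side'):
    c=cam(n);p=cloud(c);m=(abs(p[...,0]-.6155)<.02)&(abs(p[...,1]+.048)<.02)&(p[...,2]>.1)&(p[...,2]<.125);print('bung',m.sum(),p[m].mean(0).round(4))
ok=np.hypot(*(tip[:2]-[.551,-.0427]))<.003 and abs(tip[2]-.15)<.004 and abs(s['width']-.035)<.0005
print(ok)
if ok: print(r.close_job())
E
```

```text
[ 0.48207953 -0.00801461  0.16032633] 0.035072122846214054 7.6491232216358185 0.0014241473993144421 [-0.0025 -0.0034 -1.    ]
tips [ 0.5513 -0.0434  0.1499]
bung 49 [ 0.6155 -0.0444  0.1082]
bung 57 [ 0.6127 -0.0512  0.1054]
True
the job is handed in; nothing more can be done
None
```

The job is handed in at about 21 s: the bung is fully home in the filler neck, and the tweezers are held level at the mark, with the tips within about 1 mm of the shaft axis and 80 mm above it.

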